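# Check a shelf label on the tilted reader

### The job

Two electronic shelf labels have come back and lie on the weighing platter. So that the reader finds only one label, first set the small square one down in the square tray and let go of it; then take the long label by its fin, tilt it to match the sloped reader plate, and press it gently against the middle of the plate, squarely and flush, so that the sprung plate gives by about half of its travel. Finish while still gripping the label and holding it pressed there, and leave everything else on the counter where it is.

Things in the scene. Friction and masses are not known exactly. Their poses are not given: they have to be found in the camera images.
- long_label: The long electronic shelf label on the platter: white tile 100 (x) x 60 (y) x 10 (z) mm, 55 to 110 g, lying screen down, its grey fin up. Origin: centre of its flat underside; z out of its back, x along its long side. The fin stands mid-back, runs along x, 60 mm long, 14 mm thick (y), top 48 mm above the underside. An identical spare lies in the oblong tray: leave that.
- long_fin (a point): Point inside the long label's fin where it is gripped, 34 mm above the centre of its underside (14 mm below the fin's top); axes as the label's. Close the fingers across the fin, along y.
- square_label: The square electronic shelf label on the platter: white tile 50 x 50 x 10 mm, about 50 g, with a grey fin on its back that runs along its x, 36 mm long, 14 mm thick (y), its top 48 mm above the underside. Origin at the centre of its underside, z up.
- square_fin (a point): Grip point in the square label's fin, 34 mm above the centre of its underside; axes as the label's.
- scale: Weighing scale, fixed: dark housing with a steel platter 300 (x) x 340 (y) mm whose flat top is 85 mm above the counter. Origin on the counter under its centre. The platter does not move.
- plate_centre (a point): Centre of the outer face of the reader plate, aluminium, 124 (x) x 80 (y) x 6 mm, on a tilting head between two cheeks. z: outward normal, x: up the slope, y: level. The slope faces the robot, 8 to 22 degrees from level, set anew each time; the head is too stiff to move by pressing. About 115 mm above the counter. The label's underside belongs here, centres together, long side along x, either way round.
- reader_plate (a joint): How far the reader plate is pushed in along its inward normal, in m: 0 is out, 0.014 is the stop. The spring takes about 3 N to begin moving, rises 0.5 N per mm, and takes about 10 N at the stop.
- square_tray: Open square tray, dark plastic, outer 120 x 120 x 30 mm, walls 4 mm, floor 4 mm thick, fixed. Origin at the centre of its underside, on the counter.
- oblong_tray: Open oblong tray 80 (x) x 140 (y) x 30 mm, fixed, beside the square one, for long labels; holds the spare label.
- spare_label: Spare long label, the same as long_label, lying in the oblong tray; leave alone.
- tare_weight: Steel weight with a knob, 38 mm across, 58 mm tall, standing near the far edge of the platter; leave alone.
- paper_roll: Roll of label paper, 60 mm across, 45 mm tall, standing beyond the reader; leave alone.
- marker: Marker pen 130 mm long, 17 mm thick, lying on the counter on the robot's side of the reader; leave alone.
- stapler: Stapler 130 x 34 x 60 mm on the counter beyond the reader; leave alone.
Things that resemble listed ones, but are neither listed nor needed, are in the scene too. Leave any orange, turquoise or yellow look-alike of the long_label alone.

How it is judged:
On the way, in this order (a step that is already met when the one before it is completed fails the run):
1. the square label lies in the square tray, let go of, while the reader plate is still out (x of square_label in the frame of square_tray between -0.045 and 0.045 m and y of square_label in the frame of square_tray between -0.045 and 0.045 m and z of square_label in the frame of square_tray between -0.005 and 0.02 m and contact force between the fingers and square_label below 0.1 N and linear speed of square_label below 0.03 m/s and value of joint reader_plate below 0.002 m), for 0.2 s.
2. the long label, held by the fingers, pushes the reader plate in by more than 3 mm (value of joint reader_plate above 0.003 m and contact force between long_label and reader_plate above 1 N and contact force between the fingers and long_label above 1 N), for 0.1 s.
At the end, for the whole second after the job is handed in: Square label released in the square tray. Long label gripped by its fin and held still on the reader plate: flush within 0.05 rad, square within 0.15 rad, centred within 15 mm along each side, plate in by 3 to 12 mm with over 2 N. Other loose things within 30 mm of their starts (x of square_label in the frame of square_tray between -0.045 and 0.045 m and y of square_label in the frame of square_tray between -0.045 and 0.045 m and z of square_label in the frame of square_tray between -0.005 and 0.02 m and contact force between the fingers and square_label below 0.1 N and linear speed of square_label below 0.03 m/s and angle between the z axis of long_label and the z axis of plate_centre, either way round below 0.05 rad and angle between the x axis of long_label and the x axis of plate_centre, either way round below 0.15 rad and x of long_label in the frame of plate_centre between -0.015 and 0.015 m and y of long_label in the frame of plate_centre between -0.015 and 0.015 m and z of long_label in the frame of plate_centre between -0.004 and 0.004 m and value of joint reader_plate between 0.003 and 0.012 m and contact force between long_label and reader_plate above 2 N and contact force between the fingers and long_label above 1 N and distance between the grasp point and long_fin below 0.03 m and linear speed of long_label below 0.02 m/s and distance of each of tare_weight, paper_roll, marker, stapler, spare_label from where it was at the start of the episode below 0.03 m); the arm keeps its last pose, push and grip.
It fails at once if the reader plate is pressed harder than 30 N (not gently) (contact force between anything else and reader_plate above 30 N).
It fails at once if a bystander is disturbed (moved over 30 mm) (distance of any of tare_weight, paper_roll, marker, stapler, spare_label from where it was at the start of the episode above 0.03 m).
It also fails if it takes over 58 s, if anything falls off the work surface, if the arm or the gripper's body presses on something with over 40 N, if the wrist force passes 120 N, or if a joint passes its speed limit or range.

### The arm

A 7-joint arm with a two-finger parallel gripper is mounted at the origin on the work surface. World frame = base frame: x ahead of the robot, y to its left, z up, the work surface at z = 0. Lengths are in m, angles in rad, forces in N, time in s.
With the tool pointing down it reaches from about 0.35 to 0.9 m from the base axis. Payload 8.1 kg.
Tool frame: the origin (TCP) lies midway between the tips of the shut fingers; the grasp point (between the pads) lies behind it (arm.hold_point_z is the z of the grasp point in the tool frame, in m); z points along the fingers, x is the direction in which the jaws open and shut, and the axes are right-handed (so a half turn about z gives the same grasp; the last joint's range is limited). The gripper opens to 92 mm and grips with 3 to 60 N. Pads are 19 mm wide; open, the fingers measure 130 mm over their backs; the gripper's body (75 mm by 190 mm) begins 47 mm behind the grasp point.
Start: joints at [1.23, 0.434, 0.025, 1.573, -0.012, 1.134, -0.075], TCP at [0.147, -0.607, 0.227] pointing down, gripper open.
Joint ranges: [-2.62, 2.62], [-0.44, 2.09], [-1.27, 1.32], [0.08, 2.57], [-1.32, 4.46], [0.12, 2], [-2.74, 2.74]. Speed limits (rad/s): [2.22, 2.22, 3.01, 3.01, 3.14, 3.14, 3.14].

### API

Orientations are given as a unit quaternion [x, y, z, w].
In Python, from plant import arm gives the robot as it stands.
- The arm moves only by the tool move_arm, never from a script. Its argument "targets" is a list that holds one entry, the list of rows, each a list of 7 numbers: the shift along the tool's x, y, z normalised to -1 to 1, where 1 is 100 mm, then the turn, a rotation vector about the tool's x, y, z normalised to -1 to 1, where 1 is 360 degrees, then the closure, from 0 (fully open) to 1 (shut). In form: [[[tx, ty, tz, ax, ay, az, claw], ...]]. A call has exactly 8 rows; each row shifts and turns the commanded pose from where the row before left it, along the tool's axes as they then stand; what a row does not reach is not made up. A row lasts 1/8 s, in which the tool goes at most 62.5 mm and 10.7 degrees, less where a joint would pass 70% of its speed; a pose out of reach is approached as far as the arm can. A call with a number of a shift or a turn outside -1 to 1 is refused whole. A call with a gripper value outside its range is refused whole. The fingers move at their own pace and stop on an object; the grip force is fixed at half the most. Time passes only in rows, so rows that do not move let the fingers close, or fill a call up. It gives the time, the measured TCP pose, the force and the opening at its end, in the units of the state.
- arm.observe(): the state, without advancing time (a new reading comes with each control period).
- arm.read_camera(name): name is "side" or "top" or "wrist"; returns (picture, depth): 420x560x3 uint8, red, green, blue; 420x560 float32, m along the optical axis (not along the pixel's ray), 0 where there is no reading.
- arm.get_calibration(name): a dict with "mtx" (3x3 intrinsics, pixels), "k1" (the pictures are not rectified: a ray, as slopes to the right and down, at radius r is drawn at 1 + k1 r^2 times it, then the intrinsics apply), "R" (3x3) and "t" (3): a world point X has camera coordinates R X + t. Camera axes: x right, y down, z forward; pixel columns grow to the right and rows downward; lengths in m; the calibration is good to about 2 mm. A picture is of the moment at which its call begins: read the wrist's pose just before it. get_calibration takes no time and is no camera call; for the wrist camera it gives the pose at the moment of the call.
- arm.hand_in(): hands the job in, once; it reports no verdict.
The state is a dict: "time": time; "q": joint angles; "qvel": joint speeds; "joint_torque": joint torques, N m; "eef_pos": TCP position; "tcp_rot": TCP orientation; "contact_force": force on the tool from outside, world axes, zero at the start; "wrist_torque": the same for the moment, N m; "grip_width": opening from 0.0 (shut) to 1.0 (fully open).
Only numpy, scipy, OpenCV 4.12 (cv2) and the standard library are available. Lean on these libraries where they do the work, as an engineer would, in place of code of your own. Each camera call takes 0.05 s, during which the arm holds its last target.

## Working session

There is one attempt and no reset: what is moved stays moved. The work goes in short steps, Python scripts to look and compute and a tool call to move; the robot and the scene stay as the last step left them, time stands still between calls to the robot, and variables do not carry over. Pictures are saved under pics/ and viewed, and the job is handed in when it is done.

Besides the shell and the picture viewer there is one more tool, called as a command line: name --argument value ..., lists and objects as JSON in quotes. move_arm: Moves the arm, as the interface text tells. Its arguments: {"type":"object","properties":{"targets":{"type":"array","items":{"type":"array","items":{"type":"array","items":{"type":"number"}}}}},"required":["targets"]}

```bash
mkdir -p pics; ls; cat > h.py <<'E'
import numpy as np, cv2
from plant import arm
def grab(n):
    c=arm.get_calibration(n); p,d=arm.read_camera(n)
    np.savez('pics/%s.npz'%n,p=p,d=d,mtx=c['mtx'],k1=c['k1'],R=c['R'],t=c['t'])
    return p,d,c
def load(n): 
    z=np.load('pics/%s.npz'%n); return z['p'],z['d'],z
def cloud(d,c):
    h,w=d.shape; v,u=np.mgrid[:h,:w]; K=c['mtx']; k=float(c['k1'])
    pts=np.stack([u,v],-1).reshape(-1,1,2).astype(float)
    s=cv2.undistortPoints(pts,np.array(K),np.array([k,0,0,0.]),).reshape(h,w,2)
    C=np.dstack([s[...,0]*d,s[...,1]*d,d])
    return (C-np.array(c['t']))@np.array(c['R'])
E
python3 - <<'E'
from h import *
print(arm.observe(), arm.hold_point_z)
for n in ['top','side','wrist']:
    p,d,c=grab(n); cv2.imwrite('pics/%s0.png'%n,p[...,::-1]); 
    print(n,c)
E
```

```text
pics
{'time': 0.0, 'q': array([ 1.23041514,  0.43522675,  0.02500044,  1.57410411, -0.01161526,
        1.13398455, -0.07510273]), 'qvel': array([-1.03585029e-06,  9.02774129e-04,  1.27427766e-03,  1.10471384e-03,
        7.38360557e-04, -1.76516752e-03,  3.45929490e-04]), 'joint_torque': array([ 1.45948001e-03, -6.67827272e+01,  9.85720418e-01, -3.14458466e+01,
       -6.04983210e-02,  4.29728057e-02,  9.63029242e-05]), 'eef_pos': array([ 0.14702987, -0.60693353,  0.22594023]), 'tcp_rot': array([ 7.85953239e-01, -6.18285439e-01, -6.61021300e-04, -4.30229258e-04]), 'contact_force': array([ 0.30384294, -0.28179949,  0.46832249]), 'wrist_torque': array([ 0.03042708, -0.07182359, -0.00460702]), 'grip_width': 0.9978878887325076} -0.0188
top {'mtx': array([[405.58437088,   0.        , 280.56274097],
       [  0.        , 405.58437088, 213.94004358],
       [  0.        ,   0.        ,   1.        ]]), 'k1': 0.01771123088002123, 'R': array([[ 1.85274654e-02, -9.99827937e-01, -9.10779605e-04],
       [-9.96124464e-01, -1.83804853e-02, -8.60128501e-02],
       [ 8.59813099e-02,  2.50084995e-
[... 208 characters left out ...]
 ,   0.        ,   1.        ]]), 'k1': -0.050243415904083225, 'R': array([[-0.68347289, -0.7299747 , -0.00132291],
       [-0.55364296,  0.5195535 , -0.6508023 ],
       [ 0.47575654, -0.4440733 , -0.75924608]]), 't': array([0.46684324, 0.25462416, 1.31374944])}
wrist {'mtx': array([[320.26974044,   0.        , 282.54906808],
       [  0.        , 320.26974044, 212.56349394],
       [  0.        ,   0.        ,   1.        ]]), 'k1': -0.04525302217155831, 'R': array([[ 2.34634126e-01, -9.72083333e-01, -9.05376393e-04],
       [-9.40085685e-01, -2.27147578e-01,  2.54249645e-01],
       [-2.47357497e-01, -5.88045119e-02, -9.67138200e-01]]), 't': array([-0.62500439, -0.03065574,  0.38830846])}
```

View pics/top0.png

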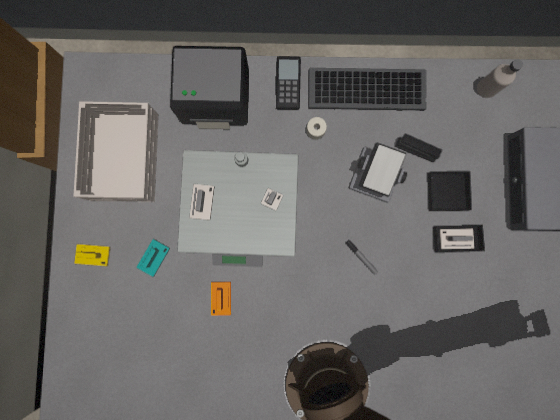

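View pics/side0.png

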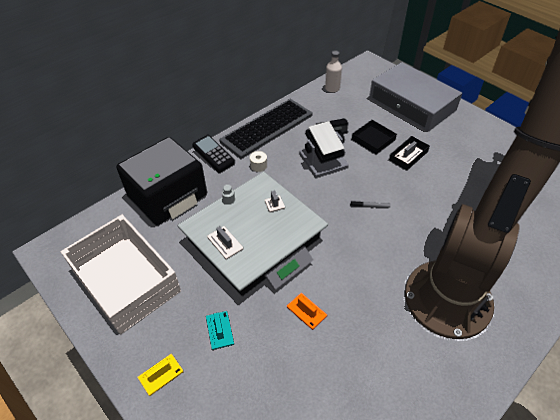

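```bash
python3 - <<'E'
from h import *
p,d,c=load('top')
def crop(n,a,b,x,y,s,o):
    p=load(n)[0]; cv2.imwrite('pics/%s.png'%o,cv2.resize(p[y:y+b,x:x+a,::-1],None,fx=s,fy=s,interpolation=cv2.INTER_CUBIC))
crop('top',140,100,170,140,5,'c_plat'); crop('top',160,120,340,125,5,'c_read')
X=cloud(d,c)
for (u,v) in [(230,220),(202,201),(197,201),(272,199),(383,170),(448,190),(458,239),(240,158),(361,256),(400,300)]: print(u,v,X[v,u].round(4))
# labels on platter
def box(mask,nm):
    P=X[mask]; r=cv2.minAreaRect((P[:,:2]*1000).astype(np.float32)); print(nm,len(P),P[:,2].min().round(4),P[:,2].max().round(4),r)
Z=X[...,2]; V,U=np.mgrid[:420,:560]
for nm,(u0,u1,v0,v1) in dict(long=(185,218,178,225),sq=(255,288,182,215)).items():
    R=(U>u0)&(U<u1)&(V>v0)&(V<v1)
    box(R&(Z>.091)&(Z<.1),nm+' tile'); box(R&(Z>.125)&(Z<.14),nm+' fintop'); box(R&(Z>.091),nm+' all')
R=(U>425)&(U<475)&(V>165)&(V<215); box(R&(Z>.024)&(Z<.036),'tray rim'); box(R&(Z>.001)&(Z<.01),'tray floor')
# plate
R=(U>370)&(U<398)&(V>150)&(V<192)&(p.min(2)>150)
P=X[R]; print('plate pts',len(P)); 
for i in range(3):
    m=P.mean(0); n=np.linalg.svd(P-m)[2][2]; n*=np.sign(n[2]); e=(P-m)@n; P=P[abs(e)<.006]
print(m,n,np.degrees(np.arccos(n[2])),e.std(),len(P))
E
```

```text
230 220 [0.4792 0.2938 0.0841]
202 201 [0.5291 0.3699 0.119 ]
197 201 [0.5274 0.3815 0.1309]
272 199 [0.5366 0.1721 0.1337]
383 170 [ 0.6274 -0.1413  0.1171]
448 190 [ 0.5907 -0.3708  0.0038]
458 239 [ 0.4376 -0.377   0.054 ]
240 158 [0.6494 0.2637 0.1408]
361 256 [ 0.3815 -0.0997  0.0131]
400 300 [ 0.2506 -0.2204  0.0019]
long tile 537 0.091 0.0999 ((532.8141479492188, 375.333984375), (71.6893081665039, 107.15998077392578), 77.68943786621094)
long fintop 117 0.1251 0.1383 ((532.2006225585938, 376.37640380859375), (14.66602897644043, 60.34723663330078), 84.82319641113281)
long all 711 0.091 1.2569 ((497.2704772949219, 270.388671875), (300.818603515625, 109.23858642578125), 71.74816131591797)
sq tile 216 0.091 0.1 ((543.8460693359375, 166.34365844726562), (64.32342529296875, 57.482418060302734), 66.7401123046875)
sq fintop 65 0.1256 0.1372 ((542.3644409179688, 174.8739776611328), (13.610099792480469, 34.93636703491211), 66.3770751953125)
sq all 300 0.091 1.2569 ((493.0649108886719, 151.57192993164062), (178.63409423828125, 64.87765502929688), 24.135812759399414)
tray rim 248 0.024 0.0339 ((587.27490234375, -368.3834228515625), (117.7603988647461, 124.77716827392578), 0.9450026750564575)
tray floor 1265 0.001 0.0099 ((591.3082885742188, -377.2402038574219), (151.34786987304688, 152.949951171875), 0.7453304529190063)
plate pts 963
[ 0.62494318 -0.14361731  0.11668746] [-0.25358543 -0.16668691  0.95284306] 17.66574836828505 0.0020793867695263176 174
```

View pics/c_plat.png

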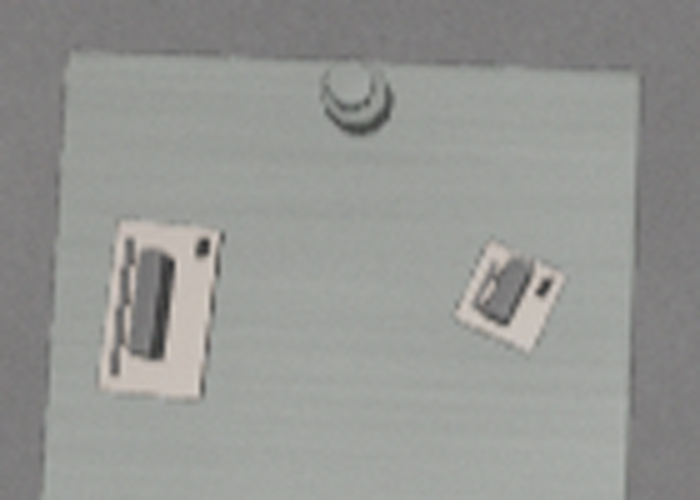

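View pics/c_read.png

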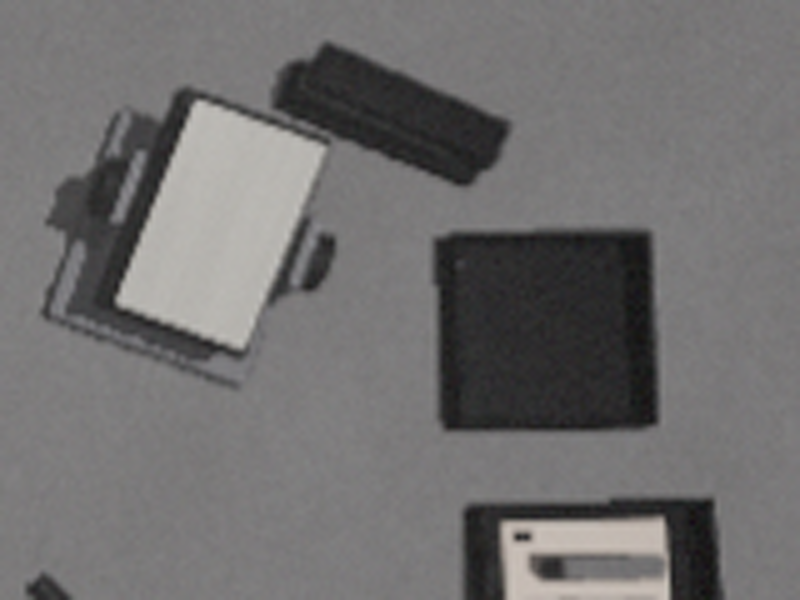

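```bash
python3 - <<'E'
from h import *
for n,(u0,u1,v0,v1) in dict(top=(365,402,146,196),side=(305,348,118,158)).items():
    p,d,c=load(n); X=cloud(d,c); V,U=np.mgrid[:420,:560]
    R=(U>u0)&(U<u1)&(V>v0)&(V<v1)&(p.min(2)>140)&(d>0)
    P=X[R];P=P[(P[:,2]>.06)&(P[:,2]<.17)]; print(n,len(P),np.median(P,0))
    rng=np.random.default_rng(0);best=None
    for i in range(2000):
        a=P[rng.choice(len(P),3)]; nn=np.cross(a[1]-a[0],a[2]-a[0]); l=np.linalg.norm(nn)
        if l<5e-4: continue
        nn/=l; k=abs((P-a[0])@nn)<.002
        if best is None or k.sum()>best.sum(): best=k
    for i in range(4):
        Q=P[best]; m=Q.mean(0); nv=np.linalg.svd(Q-m)[2][2]; nv*=np.sign(nv[2]); best=abs((P-m)@nv)<.004
    print(len(Q),m.round(4),nv.round(4),'tilt',np.degrees(np.arccos(nv[2])).round(2),'az of up slope',np.degrees(np.arctan2(-nv[1],-nv[0])).round(2),((Q-m)@nv).std())
    y=np.cross(nv,[-nv[0],-nv[1],0]); y/=np.linalg.norm(y); x=np.cross(y,nv)
    uv=np.c_[(Q-m)@x,(Q-m)@y]*1000
    print('extent',np.percentile(uv,[0,1,50,99,100],axis=0).round(1).tolist()); r=cv2.minAreaRect(uv.astype(np.float32)); print(r, (m+r[0][0]/1000*x+r[0][1]/1000*y).round(4))
E
```

```text
top 1168 [ 0.62899847 -0.14308945  0.11772651]
1072 [ 0.6289 -0.1431  0.1176] [-0.2263  0.0772  0.971 ] tilt 13.84 az of up slope -18.84 0.0019155258723479254
extent [[-61.5, -39.3], [-59.9, -37.7], [0.3, 0.3], [58.9, 38.2], [60.5, 39.4]]
((-0.2954216003417969, 0.053661346435546875), (78.68215942382812, 121.9473648071289), 89.47064208984375) [ 0.6287 -0.143   0.1176]
side 679 [ 0.62827522 -0.14491356  0.11742219]
558 [ 0.6275 -0.1453  0.1176] [-0.2161  0.0632  0.9743] tilt 13.01 az of up slope -16.31 0.0019013243752517112
extent [[-63.5, -44.9], [-58.7, -40.0], [-0.9, 0.4], [61.3, 40.1], [64.8, 42.4]]
((1.4227371215820312, -0.37541961669921875), (81.5087890625, 125.57368469238281), 86.49330139160156) [ 0.6287 -0.146   0.118 ]
```

The long label lies at about px (202,201) in the top view and the square one at (272,199). The reader plate is at (383,170), the square tray at (448,190) and the spare in its tray at (458,239). The measured sizes and heights agree with the given ones. Next I'll plan rows to a pose above the square fin.

```bash
cat > plan.py <<'E'
import numpy as np, json
from scipy.spatial.transform import Rotation as Ro, Slerp
from plant import arm
def tool(jaw_az,down=(0,0,-1)):
    z=np.array(down,float); z/=np.linalg.norm(z); a=np.radians(jaw_az)
    x=np.array([np.cos(a),np.sin(a),0]); x-=z*(x@z); x/=np.linalg.norm(x)
    return Ro.from_matrix(np.c_[x,np.cross(z,x),z])
def plan(P,R,n,claw,start=None,dp=3,da=4):
    o=arm.observe(); p=np.array(o['eef_pos']) ; r=Ro.from_quat(o['tcp_rot'])
    if start: p,r=start
    p0=p;dr=(r.inv()*R).as_rotvec(); r0=r
    rows=[]
    for i in range(1,n+1):
        f=i/n; Pt=p0+f*(np.array(P)-p0); Rt=r0*Ro.from_rotvec(f*dr)
        s=np.round(r.inv().apply(Pt-p)/.1,dp); a=np.round((r.inv()*Rt).as_rotvec()/(2*np.pi),da)
        p=p+r.apply(s*.1); r=r*Ro.from_rotvec(a*2*np.pi)
        rows.append([float(v)+0. for v in s]+[float(v)+0. for v in a]+[claw])
    for k in range(0,n,8): print(json.dumps([rows[k:k+8]]))
    print('end',p.round(4),'ang err',np.degrees((r.inv()*R).magnitude()).round(2),'total turn',np.degrees(np.linalg.norm(dr)).round(1), 'max', np.abs(rows).max(0).round(3))
    return p,r
E
python3 - <<'E'
from plan import *
plan([.5424,.1749,.20],tool(66.4),24,0,dp=2,da=3)
E
```

```text
[[[-0.28, -0.24, 0.01, 0.0, 0.0, -0.017, 0], [-0.25, -0.26, 0.01, 0.0, 0.0, -0.016, 0], [-0.22, -0.29, 0.01, 0.0, 0.0, -0.017, 0], [-0.19, -0.31, 0.01, 0.0, 0.0, -0.016, 0], [-0.16, -0.33, 0.02, 0.0, 0.0, -0.017, 0], [-0.12, -0.34, 0.01, 0.0, 0.0, -0.016, 0], [-0.09, -0.36, 0.01, 0.0, 0.0, -0.017, 0], [-0.05, -0.36, 0.01, 0.0, 0.0, -0.016, 0]]]
[[[-0.01, -0.37, 0.01, 0.0, 0.0, -0.017, 0], [0.02, -0.36, 0.01, 0.0, 0.0, -0.016, 0], [0.06, -0.36, 0.01, 0.0, 0.0, -0.017, 0], [0.1, -0.35, 0.01, 0.0, 0.0, -0.016, 0], [0.14, -0.34, 0.02, 0.0, 0.0, -0.017, 0], [0.17, -0.32, 0.01, 0.0, 0.0, -0.016, 0], [0.2, -0.31, 0.01, 0.0, 0.0, -0.017, 0], [0.24, -0.28, 0.01, 0.0, 0.0, -0.016, 0]]]
[[[0.26, -0.25, 0.01, 0.0, 0.0, -0.017, 0], [0.28, -0.23, 0.01, 0.0, 0.0, -0.016, 0], [0.31, -0.2, 0.01, 0.0, 0.0, -0.017, 0], [0.33, -0.16, 0.01, 0.0, 0.0, -0.017, 0], [0.34, -0.13, 0.02, 0.0, 0.0, -0.016, 0], [0.35, -0.09, 0.01, 0.0, 0.0, -0.017, 0], [0.36, -0.05, 0.01, 0.0, 0.0, -0.016, 0], [0.37, -0.02, 0.01, 0.0, 0.0, -0.017, 0]]]
end [0.5427 0.175  0.1999] ang err 0.16 total turn 142.8 max [0.37  0.37  0.02  0.    0.    0.017 0.   ]
```

move_arm --targets '[[[-0.28, -0.24, 0.01, 0.0, 0.0, -0.017, 0], [-0.25, -0.26, 0.01, 0.0, 0.0, -0.016, 0], [-0.22, -0.29, 0.01, 0.0, 0.0, -0.017, 0], [-0.19, -0.31, 0.01, 0.0, 0.0, -0.016, 0], [-0.16, -0.33, 0.02, 0.0, 0.0, -0.017, 0], [-0.12, -0.34, 0.01, 0.0, 0.0, -0.016, 0], [-0.09, -0.36, 0.01, 0.0, 0.0, -0.017, 0], [-0.05, -0.36, 0.01, 0.0, 0.0, -0.016, 0]]]'

```text
time: 1.15
eef_pos: [0.2793, -0.3458, 0.2176]
tcp_rot: [0.969, -0.248, -0.0, 0.0]
contact_force: [-0.4, -0.5, 0.7]
grip_width: 1.002
```

move_arm --targets '[[[-0.01, -0.37, 0.01, 0.0, 0.0, -0.017, 0], [0.02, -0.36, 0.01, 0.0, 0.0, -0.016, 0], [0.06, -0.36, 0.01, 0.0, 0.0, -0.017, 0], [0.1, -0.35, 0.01, 0.0, 0.0, -0.016, 0], [0.14, -0.34, 0.02, 0.0, 0.0, -0.017, 0], [0.17, -0.32, 0.01, 0.0, 0.0, -0.016, 0], [0.2, -0.31, 0.01, 0.0, 0.0, -0.017, 0], [0.24, -0.28, 0.01, 0.0, 0.0, -0.016, 0]]]'

```text
time: 2.15
eef_pos: [0.4114, -0.0848, 0.2087]
tcp_rot: [0.987, 0.164, -0.0, 0.0]
contact_force: [0.5, -1.3, -0.1]
grip_width: 1.0
```

move_arm --targets '[[[0.26, -0.25, 0.01, 0.0, 0.0, -0.017, 0], [0.28, -0.23, 0.01, 0.0, 0.0, -0.016, 0], [0.31, -0.2, 0.01, 0.0, 0.0, -0.017, 0], [0.33, -0.16, 0.01, 0.0, 0.0, -0.017, 0], [0.34, -0.13, 0.02, 0.0, 0.0, -0.016, 0], [0.35, -0.09, 0.01, 0.0, 0.0, -0.017, 0], [0.36, -0.05, 0.01, 0.0, 0.0, -0.016, 0], [0.37, -0.02, 0.01, 0.0, 0.0, -0.017, 0]]]'

```text
time: 3.15
eef_pos: [0.5433, 0.1753, 0.1994]
tcp_rot: [0.835, 0.55, -0.0, 0.0]
contact_force: [0.3, 0.3, 1.1]
grip_width: 1.0
```

```bash
python3 - <<'E'
from h import *
o=arm.observe(); print({k:np.round(o[k],4) for k in ['time','eef_pos','tcp_rot','q','contact_force']})
p,d,c=grab('wrist'); cv2.imwrite('pics/w1.png',p[...,::-1])
from scipy.spatial.transform import Rotation as Ro
print(Ro.from_quat(o['tcp_rot']).as_matrix().round(3), np.array(c['R']).round(3), (-c['R'].T@c['t']).round(3))
X=cloud(d,c);X[d<=0]=-1; Z=X[...,2]
P=X[(Z>.126)&(Z<.145)&(X[...,0]>.3)&(X[...,0]<.62)&(X[...,1]>.05)]
for nm,s in [('sq',P[abs(P[:,1]-.175)<.05]),('long',P[abs(P[:,1]-.376)<.06])]:
    if len(s)>20: print(nm,len(s),np.median(s[:,2]),cv2.minAreaRect((s[:,:2]*1000).astype(np.float32)))
P=X[(Z>.09)&(Z<.1)&(X[...,0]>.3)&(X[...,0]<.62)]
for nm,s in [('sq',P[abs(P[:,1]-.175)<.05]),('long',P[abs(P[:,1]-.376)<.06])]:
    if len(s)>20: print(nm,len(s),np.median(s[:,2]),cv2.minAreaRect((s[:,:2]*1000).astype(np.float32)))
E
```

```text
{'time': np.float64(3.15), 'eef_pos': array([0.5433, 0.1753, 0.1994]), 'tcp_rot': array([ 8.353e-01,  5.498e-01, -3.000e-04,  1.000e-04]), 'q': array([ 0.1547,  0.4958, -0.8029,  1.6958,  0.3905,  1.1186,  0.402 ]), 'contact_force': array([0.3097, 0.2851, 1.1302])}
[[ 0.395  0.918 -0.   ]
 [ 0.918 -0.395 -0.   ]
 [-0.001 -0.    -1.   ]] [[ 0.396  0.918 -0.001]
 [ 0.888 -0.383  0.253]
 [ 0.232 -0.102 -0.967]] [0.482 0.202 0.356]
sq 898 0.1316498831755334 ((543.6187133789062, 171.95033264160156), (13.509868621826172, 35.89924240112305), 66.03084564208984)
long 2073 0.1313263958741568 ((532.9351806640625, 373.3555908203125), (15.983007431030273, 60.34272384643555), 84.8115005493164)
sq 2446 0.09374495840692271 ((543.5515747070312, 171.65777587890625), (50.13129425048828, 49.732078552246094), 65.78942108154297)
long 6183 0.09362384299172188 ((533.0092163085938, 373.2176818847656), (60.83376693725586, 100.81307220458984), 84.65501403808594)
```

View pics/w1.png

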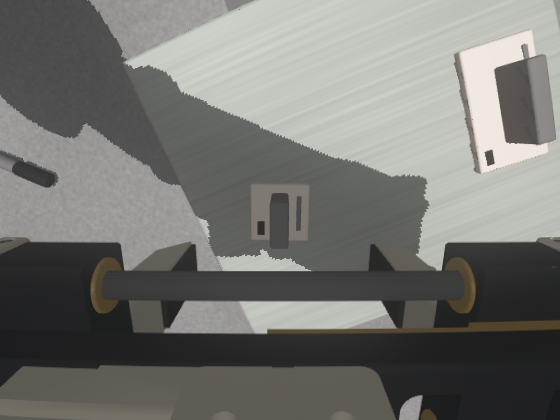

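The wrist view shows the square label between the jaws, with its fin at (279,220), and the long label at (520,100). Next I descend and grip the square fin.

```bash
python3 - <<'E'
from plan import *
plan([.5436,.1722,.101],tool(66.0),6,0,da=3)
E
```

```text
[[[-0.014, 0.004, 0.164, 0.0, 0.0, 0.001, 0], [-0.013, 0.005, 0.164, 0.0, 0.0, 0.0, 0], [-0.014, 0.004, 0.165, 0.0, 0.0, 0.001, 0], [-0.014, 0.004, 0.164, 0.0, 0.0, 0.0, 0], [-0.013, 0.005, 0.164, 0.0, -0.001, 0.001, 0], [-0.013, 0.004, 0.164, 0.0, 0.0, 0.0, 0]]]
end [0.5435 0.1722 0.101 ] ang err 0.2 total turn 1.2 max [0.014 0.005 0.165 0.    0.001 0.001 0.   ]
```

move_arm --targets '[[[-0.014, 0.004, 0.164, 0, 0, 0.001, 0], [-0.014, 0.004, 0.164, 0, 0, 0, 0], [-0.014, 0.004, 0.164, 0, 0, 0.001, 0], [-0.014, 0.004, 0.164, 0, 0, 0, 0], [-0.013, 0.005, 0.164, 0, 0, 0.001, 0], [-0.013, 0.004, 0.164, 0, 0, 0, 0], [0, 0, 0, 0, 0, 0, 0], [0, 0, 0, 0, 0, 0, 1]]]'

```text
time: 4.2
eef_pos: [0.542, 0.1664, 0.1016]
tcp_rot: [0.841, 0.541, 0.0, -0.0]
contact_force: [-0.2, 0.3, 0.3]
grip_width: 0.934
```

move_arm --targets '[[[0, 0, 0, 0, 0, 0, 1], [0, 0, 0, 0, 0, 0, 1], [0, 0, 0, 0, 0, 0, 1], [0, 0, 0, 0, 0, 0, 1], [0, 0, 0, 0, 0, 0, 1], [0, 0, 0, 0, 0, 0, 1], [0, 0, -0.1, 0, 0, 0, 1], [0, 0, -0.2, 0, 0, 0, 1]]]'

```text
time: 5.2
eef_pos: [0.5414, 0.1659, 0.1319]
tcp_rot: [0.841, 0.541, -0.001, -0.0]
contact_force: [-0.6, 0.4, -0.1]
grip_width: 0.149
```

```bash
python3 - <<'E'
from h import *
# tray refine from top
for n in ['top','side']:
    p,d,c=load(n); X=cloud(d,c); X[d<=0]=-1; Z=X[...,2]
    V,U=np.mgrid[:420,:560]
    m=(p.max(2)<70)&(abs(X[...,0]-.59)<.09)&(abs(X[...,1]+.372)<.09)&(Z<.045)&(Z>-.01)
    rim=m&(Z>.022); fl=m&(Z<.012)
    for q in (rim,fl,m): P=X[q]; print(n,len(P),cv2.minAreaRect((P[:,:2]*1000).astype(np.float32)))
E
```

```text
top 243 ((587.2250366210938, -368.1918029785156), (117.4755859375, 124.27788543701172), 1.219359040260315)
top 1323 ((585.9536743164062, -368.7899475097656), (117.2051773071289, 125.18341827392578), 1.742116093635559)
top 1686 ((604.0601196289062, -368.15606689453125), (153.4398956298828, 125.34970092773438), 1.742116093635559)
side 206 ((588.668212890625, -369.77581787109375), (123.8629150390625, 129.70465087890625), 1.5595545768737793)
side 547 ((596.27587890625, -379.8060607910156), (153.0225830078125, 151.3641815185547), 82.7435302734375)
side 923 ((598.5338134765625, -381.13323974609375), (155.0856170654297, 153.81773376464844), 86.0396957397461)
```

```bash
python3 - <<'E'
from plan import *
o=arm.observe();print(o['time'],o['eef_pos'],o['grip_width'],np.abs(o['qvel']).max())
s=plan([.5414,.1655,.23],tool(66),3,1,dp=2,da=3)
s=plan([.588,-.3695,.23],tool(1.5),13,1,start=s,dp=2,da=3)
E
```

```text
5.2 [0.54143122 0.16592059 0.13190142] 0.14908132698827156 0.3127210190424201
[[[0.0, 0.0, -0.33, 0.0, 0.0, 0.0, 1], [0.0, 0.0, -0.32, 0.0, 0.0, -0.001, 1], [0.0, 0.0, -0.33, 0.0, 0.0, 0.0, 1]]]
end [0.5416 0.166  0.2299] ang err 0.18 total turn 0.5 max [0.    0.    0.33  0.    0.    0.001 1.   ]
[[[-0.36, 0.2, 0.0, 0.0, 0.0, 0.014, 1], [-0.34, 0.23, 0.0, 0.0, 0.0, 0.013, 1], [-0.32, 0.26, 0.0, 0.0, 0.0, 0.014, 1], [-0.3, 0.29, 0.0, 0.0, 0.0, 0.014, 1], [-0.27, 0.31, 0.0, 0.0, 0.0, 0.014, 1], [-0.25, 0.34, 0.0, 0.0, 0.0, 0.013, 1], [-0.21, 0.35, 0.0, 0.0, 0.0, 0.014, 1], [-0.19, 0.37, 0.0, 0.0, 0.0, 0.014, 1]]]
[[[-0.15, 0.39, 0.0, 0.0, 0.0, 0.014, 1], [-0.11, 0.39, 0.0, 0.0, 0.0, 0.013, 1], [-0.08, 0.41, 0.0, 0.0, 0.0, 0.014, 1], [-0.05, 0.41, 0.0, 0.0, 0.0, 0.014, 1], [-0.01, 0.41, 0.0, 0.0, 0.0, 0.014, 1]]]
end [ 0.5882 -0.3693  0.23  ] ang err 0.13 total turn 64.3 max [0.36  0.41  0.    0.    0.    0.014 1.   ]
```

move_arm --targets '[[[0, 0, -0.33, 0, 0, 0, 1], [0, 0, -0.32, 0, 0, 0, 1], [0, 0, -0.33, 0, 0, 0, 1], [-0.36, 0.2, 0, 0, 0, 0.014, 1], [-0.34, 0.23, 0, 0, 0, 0.013, 1], [-0.32, 0.26, 0, 0, 0, 0.014, 1], [-0.3, 0.29, 0, 0, 0, 0.014, 1], [-0.27, 0.31, 0, 0, 0, 0.014, 1]]]'

```text
time: 6.2
eef_pos: [0.5587, -0.0407, 0.231]
tcp_rot: [0.938, 0.346, 0.001, 0.0]
contact_force: [0.5, -0.2, 0.2]
grip_width: 0.151
```

move_arm --targets '[[[-0.25, 0.34, 0, 0, 0, 0.013, 1], [-0.21, 0.35, 0, 0, 0, 0.014, 1], [-0.19, 0.37, 0, 0, 0, 0.014, 1], [-0.15, 0.39, 0, 0, 0, 0.014, 1], [-0.11, 0.39, 0, 0, 0, 0.013, 1], [-0.08, 0.41, 0, 0, 0, 0.014, 1], [-0.05, 0.41, 0, 0, 0, 0.014, 1], [-0.01, 0.41, 0, 0, 0, 0.014, 1]]]'

```text
time: 7.2
eef_pos: [0.5853, -0.3706, 0.2312]
tcp_rot: [1.0, 0.008, 0.001, -0.0]
contact_force: [0.6, 0.2, -0.3]
grip_width: 0.149
```

move_arm --targets '[[[0, 0, 0, 0, 0, 0, 1], [0, 0, 0, 0, 0, 0, 1], [0, 0, 0, 0, 0, 0, 1], [0, 0, 0.2, 0, 0, 0, 1], [0, 0, 0.3, 0, 0, 0, 1], [0, 0, 0.3, 0, 0, 0, 1], [0, 0, 0.2, 0, 0, 0, 1], [0, 0, 0, 0, 0, 0, 1]]]'

```text
time: 8.2
eef_pos: [0.5844, -0.3686, 0.1281]
tcp_rot: [1.0, 0.009, -0.001, -0.001]
contact_force: [0.7, 0.2, -0.4]
grip_width: 0.146
```

```bash
python3 - <<'E'
from h import *
o=arm.observe();print(o['time'],o['eef_pos'],o['grip_width'],np.abs(o['qvel']).max())
p,d,c=grab('wrist'); cv2.imwrite('pics/w2.png',p[...,::-1])
o=arm.observe();print(o['time'],o['eef_pos'],o['grip_width'],np.abs(o['qvel']).max())
p,d,c=grab('top');cv2.imwrite('pics/t2.png',cv2.resize(p[120:280,330:520,::-1],None,fx=4,fy=4))
E
```

```text
8.2 [ 0.58436558 -0.36856856  0.12814665] 0.1463912346135782 0.04214957078492663
8.25 [ 0.58515673 -0.36902207  0.12952083] 0.1478482332579608 0.026393148738023904
```

View pics/w2.png

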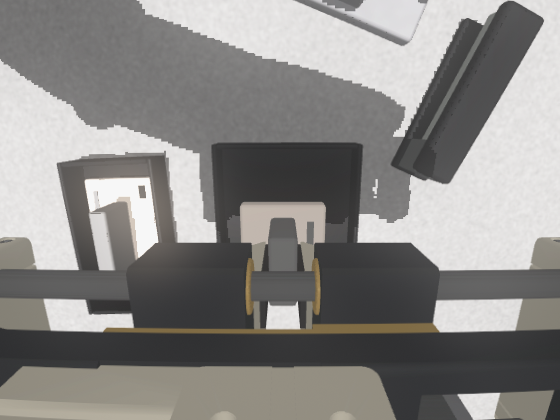

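The tray spans columns 213–362 and the gripped label is centred on it at column 284. Next I lower it and open the fingers partway, because fully open they would hit the tray walls.

move_arm --targets '[[[0.03, 0, 0.2, 0, 0, 0, 1], [0, 0, 0.2, 0, 0, 0, 1], [0, 0, 0.2, 0, 0, 0, 1], [0, 0, 0.2, 0, 0, 0, 1], [0, 0, 0.15, 0, 0, 0, 1], [0, 0, 0.11, 0, 0, 0, 1], [0, 0, 0, 0, 0, 0, 1], [0, 0, 0, 0, 0, 0, 1]]]'

```text
time: 9.3
eef_pos: [0.5875, -0.371, 0.0248]
tcp_rot: [1.0, 0.008, -0.0, 0.001]
contact_force: [-7.4, -0.5, 16.9]
grip_width: 0.151
```

move_arm --targets '[[[0, 0, 0, 0, 0, 0, 0.65], [0, 0, 0, 0, 0, 0, 0.65], [0, 0, 0, 0, 0, 0, 0.65], [0, 0, 0, 0, 0, 0, 0.65], [0, 0, -0.1, 0, 0, 0, 0.65], [0, 0, -0.2, 0, 0, 0, 0.65], [0, 0, -0.4, 0, 0, 0, 0.65], [0, 0, -0.5, 0, 0, 0, 0.3]]]'

```text
time: 10.3
eef_pos: [0.5878, -0.3692, 0.1454]
tcp_rot: [1.0, 0.009, -0.0, -0.0]
contact_force: [1.1, -0.7, 0.4]
grip_width: 0.412
```

```bash
python3 - <<'E'
from h import *
o=arm.observe();print(o['time'],o['eef_pos'],o['grip_width'],o['contact_force'],np.abs(o['qvel']).max())
p,d,c=grab('top');cv2.imwrite('pics/t3.png',cv2.resize(p[120:280,330:520,::-1],None,fx=4,fy=4))
p,d,c=grab('wrist');cv2.imwrite('pics/w3.png',p[...,::-1])
X=cloud(d,c);X[d<=0]=-1
m=(abs(X[...,0]-.588)<.055)&(abs(X[...,1]+.369)<.055)&(p.min(2)>90)&(X[...,2]<.03)&(X[...,2]>0)
P=X[m];print(len(P),np.median(P,0),cv2.minAreaRect((P[:,:2]*1000).astype(np.float32)) if len(P)>5 else '')
E
```

```text
10.3 [ 0.58775322 -0.36922781  0.14540617] 0.41233172682484337 [ 1.05254825 -0.67373615  0.40241895] 0.7289686490288533
4549 [ 0.58121572 -0.38722834  0.00369858] ((588.132080078125, -381.88720703125), (77.34281921386719, 109.57183837890625), 89.73576354980469)
```

View pics/w3.png

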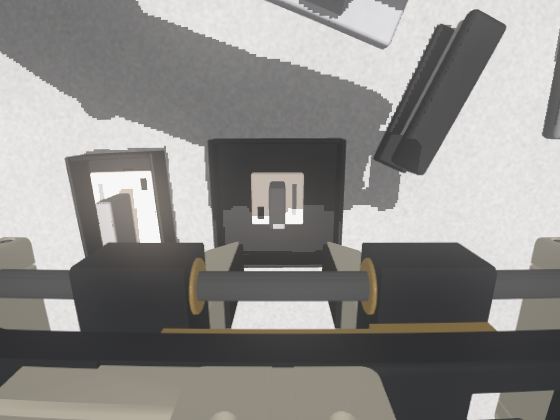

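The square label sits upright in the tray at (277,200), let go of. On the way back I stop above the plate to measure it with the wrist camera.

```bash
python3 - <<'E'
from plan import *
o=arm.observe();print(o['time'],o['eef_pos'],np.abs(o['qvel']).max())
s=(o['eef_pos'],tool(1.2))
s=plan([.588,-.369,.20],tool(1.2),1,0,start=s,dp=2,da=3)
s=plan([.6287,-.144,.27],tool(72),12,0,start=s,dp=2,da=3)
E
```

```text
10.4 [ 0.59176469 -0.37067045  0.151679  ] 0.0694497035290259
[[[-0.04, -0.02, -0.48, 0.0, 0.0, 0.0, 0]]]
end [ 0.5877 -0.3688  0.1997] ang err 0.0 total turn 0.0 max [0.04 0.02 0.48 0.   0.   0.   0.  ]
[[[0.04, -0.19, -0.06, 0.0, 0.0, -0.016, 0], [0.05, -0.18, -0.06, 0.0, 0.0, -0.017, 0], [0.08, -0.17, -0.06, 0.0, 0.0, -0.016, 0], [0.09, -0.17, -0.05, 0.0, 0.0, -0.017, 0], [0.11, -0.15, -0.06, 0.0, 0.0, -0.016, 0], [0.13, -0.15, -0.06, 0.0, 0.0, -0.016, 0], [0.14, -0.13, -0.06, 0.0, 0.0, -0.017, 0], [0.15, -0.11, -0.06, 0.0, 0.0, -0.016, 0]]]
[[[0.16, -0.1, -0.06, 0.0, 0.0, -0.017, 0], [0.17, -0.08, -0.06, 0.0, 0.0, -0.016, 0], [0.18, -0.07, -0.05, 0.0, 0.0, -0.016, 0], [0.19, -0.04, -0.06, 0.0, 0.0, -0.017, 0]]]
end [ 0.6288 -0.1439  0.2697] ang err 0.12 total turn 70.8 max [0.19  0.19  0.06  0.    0.    0.017 0.   ]
```

move_arm --targets '[[[-0.04, -0.02, -0.48, 0, 0, 0, 0], [0.04, -0.19, -0.06, 0, 0, -0.016, 0], [0.05, -0.18, -0.06, 0, 0, -0.017, 0], [0.08, -0.17, -0.06, 0, 0, -0.016, 0], [0.09, -0.17, -0.05, 0, 0, -0.017, 0], [0.11, -0.15, -0.06, 0, 0, -0.016, 0], [0.13, -0.15, -0.06, 0, 0, -0.016, 0], [0.14, -0.13, -0.06, 0, 0, -0.017, 0]]]'

```text
time: 11.4
eef_pos: [0.6086, -0.2354, 0.2339]
tcp_rot: [0.932, 0.363, 0.0, 0.001]
contact_force: [-0.3, -0.6, 0.3]
grip_width: 1.001
```

move_arm --targets '[[[0.15, -0.11, -0.06, 0, 0, -0.016, 0], [0.16, -0.1, -0.06, 0, 0, -0.017, 0], [0.17, -0.08, -0.06, 0, 0, -0.016, 0], [0.18, -0.07, -0.05, 0, 0, -0.016, 0], [0.19, -0.04, -0.06, 0, 0, -0.017, 0], [0, 0, 0, 0, 0, 0, 0], [0, 0, 0, 0, 0, 0, 0], [0, 0, 0, 0, 0, 0, 0]]]'

```text
time: 12.4
eef_pos: [0.6255, -0.1441, 0.2612]
tcp_rot: [0.81, 0.586, -0.0, 0.0]
contact_force: [-0.2, 1.3, 0.8]
grip_width: 1.003
```

```bash
cat > plate.py <<'E'
from h import *
def fit(n,tag):
    p,d,c=grab(n); cv2.imwrite('pics/%s.png'%tag,p[...,::-1])
    X=cloud(d,c);X[d<=0]=-1
    R=(abs(X[...,0]-.628)<.08)&(abs(X[...,1]+.144)<.07)&(X[...,2]>.085)&(X[...,2]<.15)&(p.min(2)>100)&(np.ptp(p,axis=2)<40)
    P=X[R]; rng=np.random.default_rng(0);best=None
    for i in range(1000):
        a=P[rng.choice(len(P),3)]; nn=np.cross(a[1]-a[0],a[2]-a[0]); l=np.linalg.norm(nn)
        if l<5e-4: continue
        nn/=l; k=abs((P-a[0])@nn)<.002
        if best is None or k.sum()>best.sum(): best=k
    for i in range(4):
        Q=P[best]; m=Q.mean(0); nv=np.linalg.svd(Q-m,full_matrices=False)[2][2]; nv*=np.sign(nv[2]); best=abs((P-m)@nv)<.004
    y=np.cross(nv,[-nv[0],-nv[1],0]); y/=np.linalg.norm(y); x=np.cross(y,nv)
    uv=np.c_[(Q-m)@x,(Q-m)@y]*1000; r=cv2.minAreaRect(uv.astype(np.float32))
    print(len(P),len(Q),nv.round(4),'tilt',np.degrees(np.arccos(nv[2])).round(2),'az',np.degrees(np.arctan2(-nv[1],-nv[0])).round(2),((Q-m)@nv).std().round(5))
    print(np.percentile(uv,[0,1,50,99,100],axis=0).round(1).tolist(),r,'centre',(m+r[0][0]/1000*x+r[0][1]/1000*y).round(4))
E
python3 - <<'E'
from plate import *
o=arm.observe();print(o['time'],o['eef_pos'],np.abs(o['qvel']).max())
fit('wrist','w4')
o=arm.observe();print(o['time'],o['eef_pos'],np.abs(o['qvel']).max(),o['q'])
E
```

```text
12.4 [ 0.62546917 -0.14412953  0.26117743] 0.006164202529674366
10361 10335 [-0.2196  0.0779  0.9725] tilt 13.48 az -19.54 0.00071
[[-61.9, -39.6], [-60.1, -38.6], [-0.1, 0.0], [60.5, 38.8], [62.3, 39.7]] ((0.123077392578125, 0.10345077514648438), (124.19957733154297, 79.29509735107422), 0.059055689722299576) centre [ 0.6297 -0.1461  0.1168]
12.45 [ 0.6254953  -0.14392592  0.26111827] 0.0046741017231498915 [ 0.61488806  0.55037707 -0.76131675  1.43174844  0.38312237  1.31158547
  1.08273368]
```

View pics/w4.png

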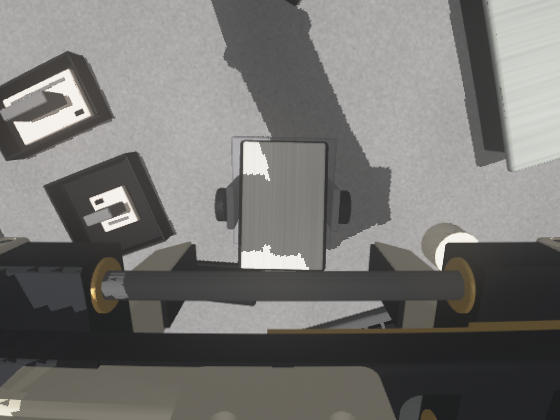

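The plate in the wrist view spans (240–327, 140–270). The fit gives a 13.5° tilt and the full 124 x 79 mm size, so it is consistent. Now to the long label.

```bash
python3 - <<'E'
from plan import *
s=plan([.533,.374,.19],tool(84.7),13,0,dp=2,da=3)
E
```

```text
[[[0.36, -0.19, 0.05, 0.0, 0.0, -0.003, 0], [0.36, -0.19, 0.06, 0.0, 0.0, -0.003, 0], [0.36, -0.18, 0.05, 0.0, 0.0, -0.002, 0], [0.36, -0.17, 0.06, 0.0, 0.0, -0.003, 0], [0.37, -0.17, 0.05, 0.0, 0.0, -0.003, 0], [0.38, -0.16, 0.06, 0.0, 0.0, -0.003, 0], [0.37, -0.15, 0.05, 0.0, 0.0, -0.002, 0], [0.38, -0.15, 0.06, 0.0, 0.0, -0.003, 0]]]
[[[0.38, -0.14, 0.05, 0.0, 0.0, -0.003, 0], [0.38, -0.13, 0.06, 0.0, 0.0, -0.003, 0], [0.38, -0.13, 0.05, 0.0, 0.0, -0.002, 0], [0.39, -0.12, 0.05, 0.0, 0.0, -0.003, 0], [0.39, -0.12, 0.06, 0.0, 0.0, -0.003, 0]]]
end [0.5327 0.3744 0.1899] ang err 0.07 total turn 12.9 max [0.39  0.19  0.06  0.    0.    0.003 0.   ]
```

move_arm --targets '[[[0.36, -0.19, 0.05, 0, 0, -0.003, 0], [0.36, -0.19, 0.06, 0, 0, -0.003, 0], [0.36, -0.18, 0.05, 0, 0, -0.002, 0], [0.36, -0.17, 0.06, 0, 0, -0.003, 0], [0.37, -0.17, 0.05, 0, 0, -0.003, 0], [0.38, -0.16, 0.06, 0, 0, -0.003, 0], [0.37, -0.15, 0.05, 0, 0, -0.002, 0], [0.38, -0.15, 0.06, 0, 0, -0.003, 0]]]'

```text
time: 13.45
eef_pos: [0.568, 0.1767, 0.2171]
tcp_rot: [0.767, 0.641, -0.0, 0.0]
contact_force: [0.4, -0.1, -0.1]
grip_width: 1.001
```

move_arm --targets '[[[0.38, -0.14, 0.05, 0, 0, -0.003, 0], [0.38, -0.13, 0.06, 0, 0, -0.003, 0], [0.38, -0.13, 0.05, 0, 0, -0.002, 0], [0.39, -0.12, 0.05, 0, 0, -0.003, 0], [0.39, -0.12, 0.06, 0, 0, -0.003, 0], [0, 0, 0, 0, 0, 0, 0], [0, 0, 0, 0, 0, 0, 0], [0, 0, 0, 0, 0, 0, 0]]]'

```text
time: 14.45
eef_pos: [0.5327, 0.3738, 0.1903]
tcp_rot: [0.739, 0.674, -0.0, 0.001]
contact_force: [0.7, -0.4, -0.2]
grip_width: 1.004
```

```bash
python3 - <<'E'
from h import *
o=arm.observe();print(o['time'],o['eef_pos'],o['tcp_rot'],np.abs(o['qvel']).max())
p,d,c=grab('wrist'); cv2.imwrite('pics/w5.png',p[...,::-1])
X=cloud(d,c);X[d<=0]=-1; Z=X[...,2]
N=(abs(X[...,0]-.533)<.08)&(abs(X[...,1]-.374)<.06)
for lo,hi in [(.126,.145),(.09,.1)]:
    s=X[N&(Z>lo)&(Z<hi)]; print(len(s),np.median(s[:,2]),cv2.minAreaRect((s[:,:2]*1000).astype(np.float32)))
from plan import *
plan([.533,.374,.1005],tool(84.7),6,0,dp=3,da=4)
E
```

```text
14.45 [0.53270961 0.37380948 0.19028926] [ 7.38697957e-01  6.74036394e-01 -1.25648307e-04  5.01024335e-04] 0.0060222342166010205
1577 0.13158887253733706 ((532.2465209960938, 374.0423583984375), (13.859319686889648, 59.145790100097656), 84.42308044433594)
6888 0.09373436217936085 ((532.9056396484375, 374.0091857910156), (60.163360595703125, 99.85243225097656), 84.74866485595703)
[[[0.0, 0.001, 0.15, 0.0, 0.0, 0.0, 0], [0.001, 0.0, 0.15, 0.0, 0.0, 0.0001, 0], [0.0, 0.001, 0.15, 0.0, 0.0001, 0.0, 0], [0.0, 0.0, 0.149, 0.0001, 0.0, 0.0, 0], [0.0, 0.001, 0.15, 0.0, 0.0, 0.0001, 0], [0.0, 0.0, 0.15, 0.0, 0.0, 0.0, 0]]]
end [0.533  0.374  0.1005] ang err 0.01 total turn 0.1 max [0.001 0.001 0.15  0.    0.    0.    0.   ]
```

View pics/w5.png

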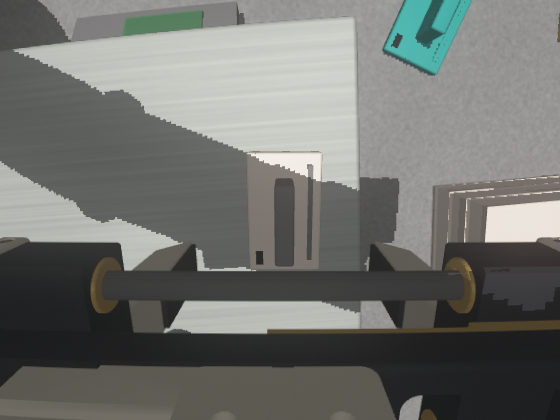

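The fin is centred between the jaws at (285,222). Before descending I check the clearance to the crate on the right.

```bash
python3 - <<'E'
from h import *
p,d,c=load('top');X=cloud(d,c);X[d<=0]=-1
P=X[100:200,70:162].reshape(-1,3);P=P[P[:,2]>.02];print(np.percentile(P,[0,2,98],axis=0).round(3))
E
```

```text
[[0.539 0.54  0.02 ]
 [0.539 0.541 0.023]
 [0.815 0.741 0.103]]
```

move_arm --targets '[[[0, 0, 0.15, 0, 0, 0, 0], [0, 0, 0.15, 0, 0, 0, 0], [0, 0, 0.15, 0, 0, 0, 0], [0, 0, 0, 0, 0, 0, 0], [0, 0, 0, 0, 0, 0, 0], [0, 0, 0, 0, 0, 0, 0], [0, 0, 0, 0, 0, 0, 0], [0, 0, 0, 0, 0, 0, 0]]]'

```text
time: 15.5
eef_pos: [0.5318, 0.3755, 0.1456]
tcp_rot: [0.738, 0.675, 0.0, 0.0]
contact_force: [-0.1, -0.7, -0.1]
grip_width: 0.998
```

The crate begins at y=0.54 and is 0.10 m high, so it is clear.

move_arm --targets '[[[0, 0.01, 0.15, 0, 0, 0, 0], [0, 0, 0.15, 0, 0, 0, 0], [0, 0, 0.15, 0, 0, 0, 0], [0, 0, 0, 0, 0, 0, 0], [0, 0, 0, 0, 0, 0, 1], [0, 0, 0, 0, 0, 0, 1], [0, 0, 0, 0, 0, 0, 1], [0, 0, 0, 0, 0, 0, 1]]]'

```text
time: 16.5
eef_pos: [0.5328, 0.3754, 0.1006]
tcp_rot: [0.738, 0.675, 0.0, 0.0]
contact_force: [-1.2, 0.4, 0.3]
grip_width: 0.616
```

move_arm --targets '[[[0, 0, 0, 0, 0, 0, 1], [0, 0, 0, 0, 0, 0, 1], [0, 0, 0, 0, 0, 0, 1], [0, 0, 0, 0, 0, 0, 1], [0, 0, 0, 0, 0, 0, 1], [0, 0, 0, 0, 0, 0, 1], [0, 0, 0, 0, 0, 0, 1], [0, 0, 0, 0, 0, 0, 1]]]'

```text
time: 17.5
eef_pos: [0.5327, 0.3753, 0.1003]
tcp_rot: [0.738, 0.675, -0.0, 0.0]
contact_force: [0.3, -0.5, -0.7]
grip_width: 0.15
```

```bash
python3 - <<'E'
from plan import *
o=arm.observe();print(o['time'],o['eef_pos'],o['grip_width'],o['contact_force'],np.abs(o['qvel']).max(),Ro.from_quat(o['tcp_rot']).as_matrix().round(4))
n=np.array([-.2196,.0779,.9725]); C=np.array([.6295,-.145,.1170])
h=o['eef_pos'][2]-.085
T=tool(70.7,-n)
s=plan([.533,.3745,.24],tool(84.7),4,1,dp=2,da=3)
P=C+n*(h+.06); print(h,P)
s=plan(P+[0,0,.05],T,16,1,start=s,dp=2,da=3)
E
```

```text
17.5 [0.53267755 0.37530596 0.10025634] 0.15006048201499175 [ 0.31852695 -0.52473252 -0.65166089] 0.0017522599023697245 [[ 8.89e-02  9.96e-01 -0.00e+00]
 [ 9.96e-01 -8.89e-02 -1.00e-04]
 [-1.00e-04 -0.00e+00 -1.00e+00]]
[[[0.0, 0.0, -0.35, 0.0, 0.0, 0.0, 1], [0.0, 0.0, -0.35, 0.0, 0.0, 0.0, 1], [-0.01, 0.0, -0.35, 0.0, 0.0, 0.0, 1], [0.0, 0.0, -0.35, 0.0, 0.0, 0.001, 1]]]
end [0.5326 0.3743 0.2403] ang err 0.16 total turn 0.2 max [0.01  0.    0.35  0.    0.    0.001 1.   ]
0.015256342179008217 [ 0.61297371 -0.13913753  0.19018679]
[[[-0.31, 0.08, 0.0, -0.002, 0.0, 0.002, 1], [-0.32, 0.09, 0.0, -0.003, -0.001, 0.003, 1], [-0.31, 0.09, 0.01, -0.002, 0.0, 0.002, 1], [-0.31, 0.09, 0.0, -0.002, 0.0, 0.003, 1], [-0.31, 0.1, 0.01, -0.003, 0.0, 0.002, 1], [-0.31, 0.1, 0.01, -0.002, -0.001, 0.002, 1], [-0.3, 0.11, 0.01, -0.002, 0.0, 0.003, 1], [-0.31, 0.11, 0.01, -0.003, 0.0, 0.002, 1]]]
[[[-0.3, 0.12, 0.02, -0.002, -0.001, 0.003, 1], [-0.3, 0.12, 0.02, -0.002, 0.0, 0.002, 1], [-0.3, 0.13, 0.02, -0.003, 0.0, 0.002, 1], [-0.3, 0.13, 0.02, -0.002, 0.0, 0.003, 1], [-0.29, 0.13, 0.03, -0.002, -0.001, 0.002, 1], [-0.3, 0.14, 0.03, -0.003, 0.0, 0.002, 1], [-0.29, 0.14, 0.03, -0.002, 0.0, 0.003, 1], [-0.29, 0.14, 0.03, -0.002, -0.001, 0.002, 1]]]
end [ 0.6125 -0.1395  0.24  ] ang err 0.18 total turn 19.3 max [0.32  0.14  0.03  0.003 0.001 0.003 1.   ]
```

move_arm --targets '[[[0, 0, -0.2, 0, 0, 0, 1], [0, 0, -0.4, 0, 0, 0, 1], [0, 0, -0.4, 0, 0, 0, 1], [0, 0, -0.4, 0, 0, 0, 1], [-0.31, 0.08, 0, -0.002, 0, 0.002, 1], [-0.32, 0.09, 0, -0.003, -0.001, 0.003, 1], [-0.31, 0.09, 0.01, -0.002, 0, 0.002, 1], [-0.31, 0.09, 0, -0.002, 0, 0.003, 1]]]'

```text
time: 18.5
eef_pos: [0.5537, 0.2465, 0.2419]
tcp_rot: [0.758, 0.651, 0.017, 0.023]
contact_force: [-0.1, -0.8, -0.5]
grip_width: 0.149
```

move_arm --targets '[[[-0.31, 0.1, 0.01, -0.003, 0, 0.002, 1], [-0.31, 0.1, 0.01, -0.002, -0.001, 0.002, 1], [-0.3, 0.11, 0.01, -0.002, 0, 0.003, 1], [-0.31, 0.11, 0.01, -0.003, 0, 0.002, 1], [-0.3, 0.12, 0.02, -0.002, -0.001, 0.003, 1], [-0.3, 0.12, 0.02, -0.002, 0, 0.002, 1], [-0.3, 0.13, 0.02, -0.003, 0, 0.002, 1], [-0.3, 0.13, 0.02, -0.002, 0, 0.003, 1]]]'

```text
time: 19.5
eef_pos: [0.5957, -0.0103, 0.242]
tcp_rot: [0.793, 0.603, 0.053, 0.072]
contact_force: [0.0, 0.2, -0.4]
grip_width: 0.154
```

move_arm --targets '[[[-0.29, 0.13, 0.03, -0.002, -0.001, 0.002, 1], [-0.3, 0.14, 0.03, -0.003, 0, 0.002, 1], [-0.29, 0.14, 0.03, -0.002, 0, 0.003, 1], [-0.29, 0.14, 0.03, -0.002, -0.001, 0.002, 1], [0, 0, 0, 0, 0, 0, 1], [0, 0, 0, 0, 0, 0, 1], [0, 0, 0, 0, 0, 0, 1], [0, 0, 0, 0, 0, 0, 1]]]'

```text
time: 20.5
eef_pos: [0.6158, -0.137, 0.2404]
tcp_rot: [0.807, 0.578, 0.067, 0.096]
contact_force: [-0.5, 0.0, -1.2]
grip_width: 0.15
```

```bash
cat > chk.py <<'E'
from plan import *
n=np.array([-.2196,.0779,.9725]); n/=np.linalg.norm(n); C=np.array([.6295,-.145,.1170]); T=tool(70.7,-n)
H=.01526
px=np.cross([0,0,0],[0,0,0])
py=np.cross(n,[-n[0],-n[1],0]);py/=np.linalg.norm(py);px=np.cross(py,n)
def chk():
    o=arm.observe(); R=Ro.from_quat(o['tcp_rot']); u=o['eef_pos']+R.apply([0,0,H])-C
    print('t',round(o['time'],2),'tcp',o['eef_pos'].round(4),'label in plate mm x,y,z',(np.array([u@px,u@py,u@n])*1000).round(1),'rot err deg (tool)',np.degrees((R.inv()*T).as_rotvec()).round(2),'F',o['contact_force'].round(1),'F.n',round(float(o['contact_force']@n),1),'grip',round(float(o['grip_width']),3),'qv',np.abs(o['qvel']).max().round(3))
    return o
E
python3 - <<'E'
from chk import *
chk(); from h import *
p,d,c=grab('wrist'); cv2.imwrite('pics/w6.png',p[...,::-1])
p,d,c=grab('side'); cv2.imwrite('pics/s6.png',cv2.resize(p[60:220,230:430,::-1],None,fx=4,fy=3.75))
o=chk(); print(o['q'].round(2))
plan(C+n*(H+.02),T,8,1,dp=3,da=4)
E
```

```text
t 20.5 tcp [ 0.6158 -0.137   0.2404] label in plate mm x,y,z [ 13.6   3.  108.3] rot err deg (tool) [-0.08  0.01  0.52] F [-0.5  0.  -1.2] F.n -1.1 grip 0.15 qv 0.005
t 20.6 tcp [ 0.6158 -0.1373  0.2402] label in plate mm x,y,z [ 13.6   2.6 108.1] rot err deg (tool) [-0.09  0.02  0.5 ] F [ 0.1 -0.3 -1.5] F.n -1.6 grip 0.152 qv 0.003
[ 0.65  0.4  -0.75  1.72  0.44  0.94  0.99]
[[[-0.003, -0.017, 0.11, 0.0, 0.0, 0.0002, 1], [-0.003, -0.017, 0.11, -0.0001, 0.0, 0.0001, 1], [-0.003, -0.017, 0.11, 0.0, 0.0, 0.0002, 1], [-0.003, -0.017, 0.111, 0.0, 0.0, 0.0002, 1], [-0.003, -0.017, 0.11, -0.0001, 0.0, 0.0002, 1], [-0.004, -0.017, 0.11, 0.0, 0.0, 0.0001, 1], [-0.003, -0.017, 0.11, 0.0, 0.0, 0.0002, 1], [-0.003, -0.017, 0.11, 0.0, 0.0001, 0.0002, 1]]]
end [ 0.6218 -0.1423  0.1513] ang err 0.02 total turn 0.5 max [0.004 0.017 0.111 0.    0.    0.    1.   ]
```

View pics/w6.png

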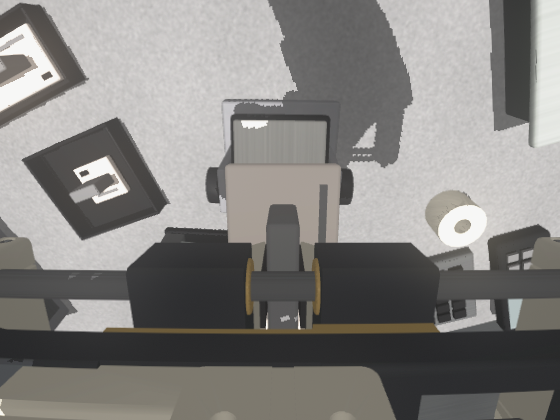

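View pics/s6.png

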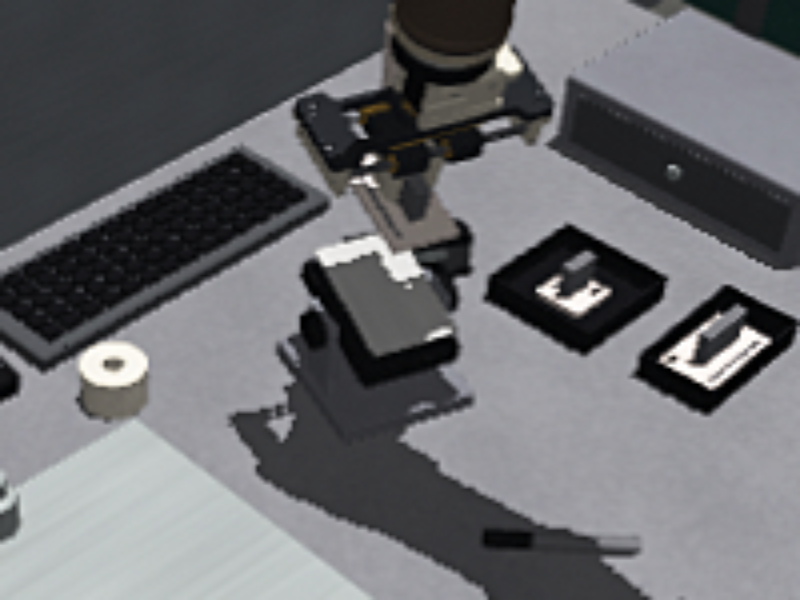

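The label hangs aligned and parallel over the plate, with the square label in its tray at (95,185). I approach to 20 mm off.

move_arm --targets '[[[-0.003, -0.017, 0.11, 0, 0, 0.0002, 1], [-0.003, -0.017, 0.11, 0, 0, 0.0002, 1], [-0.003, -0.017, 0.11, 0, 0, 0.0002, 1], [-0.003, -0.017, 0.11, 0, 0, 0.0002, 1], [-0.003, -0.017, 0.11, 0, 0, 0.0002, 1], [-0.003, -0.017, 0.11, 0, 0, 0.0002, 1], [-0.003, -0.017, 0.11, 0, 0, 0.0002, 1], [-0.003, -0.017, 0.1, 0, 0, 0, 1]]]'

```text
time: 21.6
eef_pos: [0.6215, -0.1427, 0.1516]
tcp_rot: [0.81, 0.574, 0.067, 0.095]
contact_force: [0.1, -0.9, -1.1]
grip_width: 0.153
```

move_arm --targets '[[[0, 0, 0, 0, 0, 0, 1], [0, 0, 0, 0, 0, 0, 1], [0, 0, 0, 0, 0, 0, 1], [0, 0, 0, 0, 0, 0, 1], [0, 0, 0, 0, 0, 0, 1], [0, 0, 0, 0, 0, 0, 1], [0, 0, 0, 0, 0, 0, 1], [0, 0, 0, 0, 0, 0, 1]]]'

```text
time: 22.6
eef_pos: [0.6215, -0.1427, 0.1523]
tcp_rot: [0.81, 0.574, 0.067, 0.095]
contact_force: [0.4, -0.4, -1.6]
grip_width: 0.149
```

```bash
cat > lab.py <<'E'
from chk import *
from h import *
def lab(tag):
    p,d,c=grab('wrist'); cv2.imwrite('pics/%s.png'%tag,p[...,::-1])
    o=arm.observe(); X=cloud(d,c); X[d<=0]=-9
    R=Ro.from_quat(o['tcp_rot']); L=R.inv().apply(X.reshape(-1,3)-o['eef_pos']).reshape(X.shape)  # tool frame
    m=(abs(L[...,0])<.03)&(abs(L[...,1])<.06)&(abs(L[...,2]-(H-.01))<.006)&(p.min(2)>70)&(np.ptp(p,axis=2)<50)
    Q=L[m]; k=np.ones(len(Q),bool)
    for i in range(4):
        g=Q[k].mean(0); v=np.linalg.svd(Q[k]-g,full_matrices=False)[2][2]; v*=-np.sign(v[2]); k=abs((Q-g)@v)<.002
    print('label back in tool: n',k.sum(),g.round(4),'min',Q[k].min(0).round(4),'max',Q[k].max(0).round(4),'normal',v.round(4),'tilt from plate deg',np.degrees(np.arccos(min(1,R.apply(v)@n))).round(2))
    u=X.reshape(-1,3)-C; 
    return X,p
E
python3 - <<'E'
from lab import *
chk(); lab('w7'); chk()
E
```

```text
t 22.6 tcp [ 0.6215 -0.1427  0.1523] label in plate mm x,y,z [ 0.1 -0.5 21. ] rot err deg (tool) [-0.08  0.03 -0.06] F [ 0.4 -0.4 -1.6] F.n -1.7 grip 0.149 qv 0.002
label back in tool: n 7640 [-0.0004 -0.0312  0.0067] min [-0.03   -0.0501  0.0045] max [0.0295 0.046  0.0088] normal [-0.0016 -0.0048 -1.    ] tilt from plate deg 0.2
t 22.65 tcp [ 0.6215 -0.1426  0.1523] label in plate mm x,y,z [ 0.1 -0.5 21. ] rot err deg (tool) [-0.08  0.03 -0.05] F [ 0.3  0.1 -1.3] F.n -1.3 grip 0.149 qv 0.002
```

View pics/w7.png

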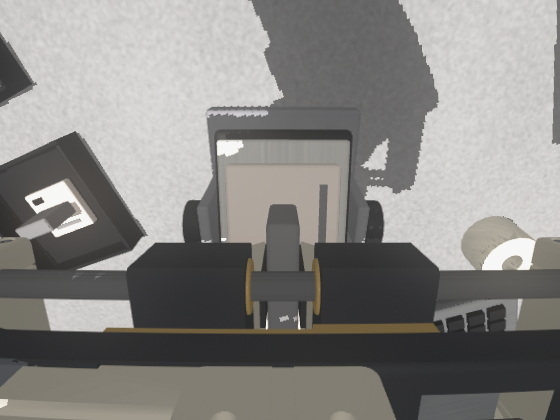

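The label back is within 0.2° of the plate. The label spans columns 227–341 inside the plate's 215–352, so it is centred. Now I press slowly.

move_arm --targets '[[[0, 0, 0.05, 0, 0, 0, 1], [0, 0, 0.05, 0, 0, 0, 1], [0, 0, 0.04, 0, 0, 0, 1], [0, 0, 0.03, 0, 0, 0, 1], [0, 0, 0.02, 0, 0, 0, 1], [0, 0, 0.02, 0, 0, 0, 1], [0, 0, 0.01, 0, 0, 0, 1], [0, 0, 0.01, 0, 0, 0, 1]]]'

```text
time: 23.65
eef_pos: [0.6265, -0.1444, 0.1301]
tcp_rot: [0.81, 0.574, 0.067, 0.096]
contact_force: [-1.3, 0.9, 2.6]
grip_width: 0.152
```

```bash
python3 -c "
from chk import *
chk()"
```

```text
t 23.65 tcp [ 0.6265 -0.1444  0.1301] label in plate mm x,y,z [ 0.1 -0.5 -1.8] rot err deg (tool) [-0.08  0.04 -0.05] F [-1.3  0.9  2.6] F.n 2.9 grip 0.152 qv 0.014
```

move_arm --targets '[[[0, 0, 0.01, 0, 0, 0, 1], [0, 0, 0.01, 0, 0, 0, 1], [0, 0, 0.01, 0, 0, 0, 1], [0, 0, 0.01, 0, 0, 0, 1], [0, 0, 0.005, 0, 0, 0, 1], [0, 0, 0, 0, 0, 0, 1], [0, 0, 0, 0, 0, 0, 1], [0, 0, 0, 0, 0, 0, 1]]]'

```text
time: 24.65
eef_pos: [0.6275, -0.1448, 0.1256]
tcp_rot: [0.81, 0.574, 0.067, 0.096]
contact_force: [-3.6, 1.5, 5.0]
grip_width: 0.145
```

```bash
python3 - <<'E'
from lab import *
for i in range(3): 
    chk(); X,p=lab('w8')
o=arm.observe()
p,d,c=grab('side'); cv2.imwrite('pics/s8.png',cv2.resize(p[60:220,230:430,::-1],None,fx=4,fy=3.75))
E
```

```text
t 24.65 tcp [ 0.6275 -0.1448  0.1256] label in plate mm x,y,z [ 0.1 -0.5 -6.4] rot err deg (tool) [-0.08  0.03 -0.05] F [-3.6  1.5  5. ] F.n 5.8 grip 0.145 qv 0.002
label back in tool: n 7641 [-0.0003 -0.0311  0.0066] min [-0.03   -0.0501  0.0046] max [0.0295 0.0459 0.0087] normal [-6.0e-04 -5.8e-03 -1.0e+00] tilt from plate deg 0.25
t 24.7 tcp [ 0.6275 -0.1448  0.1256] label in plate mm x,y,z [ 0.  -0.5 -6.5] rot err deg (tool) [-0.08  0.03 -0.06] F [-3.4  0.5  3.9] F.n 4.5 grip 0.147 qv 0.001
label back in tool: n 7637 [-0.0004 -0.0311  0.0067] min [-0.03   -0.0501  0.0046] max [0.0295 0.046  0.0088] normal [-0.0022 -0.0065 -1.    ] tilt from plate deg 0.31
t 24.75 tcp [ 0.6275 -0.1448  0.1256] label in plate mm x,y,z [ 0.1 -0.5 -6.4] rot err deg (tool) [-0.08  0.03 -0.05] F [-4.   1.3  4. ] F.n 4.9 grip 0.151 qv 0.002
label back in tool: n 7633 [-0.0003 -0.0311  0.0066] min [-0.03   -0.0501  0.0045] max [0.0295 0.0461 0.0087] normal [-0.0018 -0.0055 -1.    ] tilt from plate deg 0.24
```

View pics/w8.png

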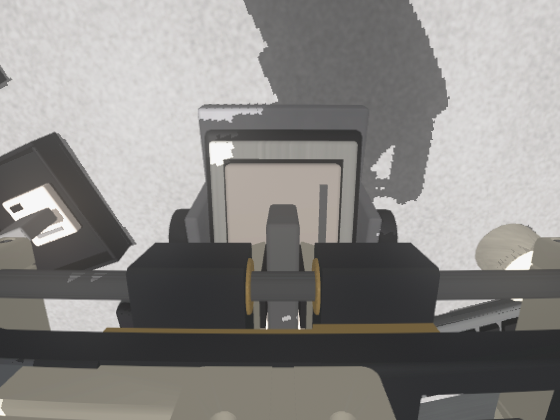

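View pics/s8.png

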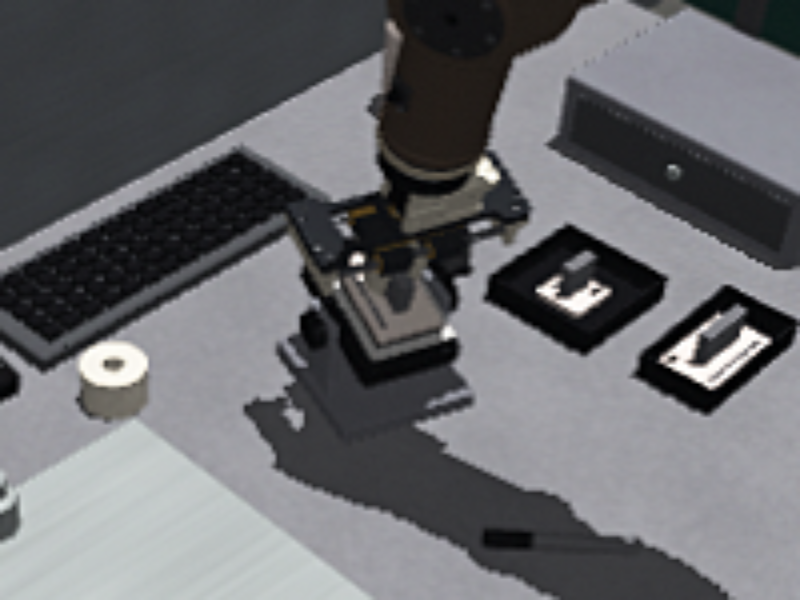

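The force rise (about 6.3 N, meaning about 6.6 mm) agrees with the pose (6.4 mm). The 12 mm gap between the label's and the plate's near edges confirms the label is centred. Handing in.

```bash
python3 -c "
from chk import *
chk(); print(arm.hand_in())"
```

```text
t 24.85 tcp [ 0.6274 -0.1448  0.1255] label in plate mm x,y,z [ 0.  -0.5 -6.5] rot err deg (tool) [-0.09  0.03 -0.06] F [-3.4  0.8  3.6] F.n 4.3 grip 0.154 qv 0.002
the job is handed in; nothing more can be done
None
```

I set the square label upright in the middle of the square tray and let go of it. Then I took the long label by its fin, tilted it to the measured 13.5° slope and pressed it on the middle of the reader plate. I handed the job in at 24.85 s while still gripping it there.

**Last checks on the long label:**
- **Flush and square:** the label was flush within about 0.3° of the plate fit and square within 0.1° by the tool pose.
- **Centred:** it was within 1 mm of the plate centre by the tool pose. The top and wrist cameras disagreed by about 3 mm on that centre, well inside the 15 mm allowed.
- **Plate travel:** the plate was in about 6.5 mm. The pose gave 6.4–6.5 mm, and a push of roughly 6 N fits the spring. The force reading wandered by about 1.5 N.

**Departures and limits:**
- I gripped the square label about 6 mm off target, along the direction the jaws close. The fingers closed around it without trouble.
- Lowering it into the tray gave a brief push of about 17 N.
- The last side view showed the paper roll, marker, spare and square label undisturbed. I did not separately re-measure the bystanders.

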